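Tune up the third antenna at the radio desk

ROBOT

A 6-joint arm with a two-finger parallel gripper is mounted at the origin on the work surface. World frame = base frame: x ahead of the robot, y to its left, z up, the work surface at z = 0. Lengths are in mm, angles in rad, forces in N, time in s.
With the tool pointing down it reaches from about 325 to 775 mm from the base axis. Payload 5.5 kg.
Tool frame: the origin (TCP) lies midway between the tips of the shut fingers; the grasp point (between the pads) lies manip.pinch_z behind it (manip.pinch_z is the distance from the TCP to the grasp point, in mm); x points along the fingers, y is the direction in which the jaws open and shut, and the axes are right-handed (so a half turn about x gives the same grasp; the last joint's range is limited). The gripper opens to 88 mm and grips with 3 to 60 N. Pads are 20 mm wide; open, the fingers measure 115 mm over their backs; the gripper's body (75 mm by 178 mm) begins 61 mm behind the grasp point.
Start: joints at [1.287, 0.091, 1.231, -0, 1.82, -0.057], TCP at [134.92, 584.648, 222.631] pointing down, gripper open.
Joint ranges: [-2.87, 2.87], [-0.86, 2.18], [0.17, 2.46], [-1.51, 4.65], [0.06, 2.69], [-2.65, 2.65]. Speed limits (rad/s): [2.57, 2.57, 3.01, 3.14, 3.14, 3.14].

INTERFACE

Orientations are given as a unit quaternion [w, x, y, z].
In Python, from bench import manip gives the robot as it stands.
- The arm moves only by the tool step_arm, never from a script. Its argument "commands" is a list of rows, each a list of 2 entries, a list of its own where there are three numbers: the shift along the tool's x, y, z each as a share of 250 mm, from -1 to 1, then the turn, a rotation vector about the tool's x, y, z each as a share of 1.5 rad, from -1 to 1. A call has 1 to 8 rows; each row shifts and turns the commanded pose from where the row before left it, along the tool's axes as they then stand; what a row does not reach is not made up. A row lasts 1/10 s, in which the tool goes at most 50 mm and 8.59 degrees, less where a joint would pass 70% of its speed; a pose out of reach is approached as far as the arm can. A call with a number of a shift or a turn outside -1 to 1 is refused whole. A call with a gripper value outside its range is refused whole. "claw" is the gripper's target within -1 to 1 (fully open at 1, half-way at 0, shut at -1), set as the call begins (left out, the last holds). The fingers move at their own pace and stop on an object; "grip_force" is the grip in N (left out, the last holds). Time passes only in rows, so rows that do not move let the fingers close. It gives the time, the measured TCP pose, the force and the opening at its end, in the units of the state.
- manip.sense(): the state, without advancing time (a new reading comes with each control period).
- manip.capture(name): name is "scene" or "top"; returns (picture, depth): 384x512x3 uint8, red, green, blue; 384x512 float32, mm along the optical axis (not along the pixel's ray), 0 where there is no reading.
- manip.camera_info(name): a dict with "intrinsics" (3x3 intrinsics, pixels), "extrinsics" (4x4, takes a point from world to camera coordinates). Camera axes: x right, y down, z forward; pixel columns grow to the right and rows downward; lengths in mm; the calibration is good to about 2 mm. A picture is of the moment at which its call begins. camera_info takes no time and is no camera call.
- manip.close_job(): hands the job in, once; it reports no verdict.
The state is a dict: "clock": time; "q": joint angles; "qvel": joint speeds; "joint_torque": joint torques, N m; "position": TCP position; "tool_rot": TCP orientation; "ft_force": force on the tool from outside, world axes, zero at the start; "torque": the same for the moment, N m; "width": opening from 0.0 (shut) to 1.0 (fully open).
Only numpy, scipy, OpenCV 4.12 (cv2) and the standard library are available. Lean on these libraries where they do the work, as an engineer would, in place of code of your own. Each camera call takes 0.05 s, during which the arm holds its last target. There are 200 camera calls.

TASK

Tune up the station's third antenna with light presses of the fingertips: on the sloping antenna selector tap the third of its four square buttons, counted from the left as seen from the robot, then tap the one big round button on the tuner with the meter, then press the knob of the straight Morse key down to its stop and finish the program while still holding it down. Let each button come back up before going on to the next. Press no other button, do not lift, push about or press hard on the equipment, and leave everything else on the desk where it is.

Things in the scene. Friction and masses are not known exactly. Their poses are not given: they have to be found in the camera images.
- selector: Antenna selector: grey desk console, 190 mm wide (y), 130 deep (x), loose, 1.4 kg. Origin: centre of underside; x away from the operator, y to the operator's left. Height 30 mm in front, 53 at the back; top slopes up to +x by 0.21 rad. Four equal white square buttons (20 mm, 11 mm proud) in a row: first to fourth at y = 54, 18, -18, -54 mm, each with a lamp and a paper strip behind it.
- ant3_top (a point): Centre of the top face of the selector's third button from the left; moves with the button. At x = -23, y = -18, z = 50 mm in the selector's frame. Its z axis is square to the slope; the button sinks along -z, and a press straight down works too.
- ant3 (a joint): Travel in m of the selector's third button: 0 up, 0.007 fully in. Spring return, 1.5 N to start it and 8 N fully in. Counts as pressed beyond 0.003 (about 4.5 N) and as released below 0.0015.
- ant1 (a joint): Travel (m) of the selector's first button (leftmost): 0 up, 0.007 fully in. Not to be pressed.
- ant2 (a joint): Travel (m) of the selector's second button from the left: 0 up, 0.007 fully in. Not to be pressed.
- ant4 (a joint): Travel (m) of the selector's fourth button (rightmost): 0 up, 0.007 fully in. Not to be pressed.
- tuner: Tuner: dark desk console, 140 mm wide (y), 130 deep (x), loose, 1.2 kg, sloped like the selector. Origin: centre of underside; x away from the operator, y to the operator's left. White meter with crossed needles on the back half; on the front half one big round button (26 mm across, 11 mm proud) at the right and two small ones (10 mm across, 7 mm proud) at the left, 56 and 82 mm from it.
- tune_top (a point): Centre of the top face of the tuner's big round button; moves with it. At x = -36, y = -32, z = 47 mm in the tuner's frame. Its z axis is square to the slope.
- tune (a joint): Travel in m of the tuner's big round button: 0 up, 0.007 fully in. Spring return, 1.5 N to start it and 8 N fully in. Counts as pressed beyond 0.003 (about 4.5 N) and as released below 0.0015.
- small1 (a joint): Travel (m) of the tuner's left small round button: 0 up, 0.004 fully in. Not to be pressed.
- small2 (a joint): Travel (m) of the tuner's right small round button: 0 up, 0.004 fully in. Not to be pressed.
- key: Straight Morse key: dark base 165 (x) by 85 (y) mm, 14 mm high, loose, 1.1 kg. Origin: centre of underside; x away from the operator. A brass lever along x turns between two posts at x = 18 mm, height 38 mm; at its front end (-x) is a black mushroom knob, 32 mm across over a 42 mm skirt, to be pressed straight down.
- knob_top (a point): Centre of the flat top (28 mm across) of the Morse key's knob, 62 mm above the desk with the key up; moves with the lever. At x = -62, y = 0 mm in the key's frame.
- lever (a joint): Angle in rad of the Morse key's lever: 0 up, 0.05 down on its stop, where the knob has sunk 4 mm. Spring return, 1.5 N at the knob to start it and 5 N to reach the stop, nearly rigid beyond. Counts as down beyond 0.038.
- mug: Bystander: white mug, 80 mm across, 95 mm tall, behind the work. Origin: centre of its underside.
- paddle: Bystander: two-paddle Morse keyer with clear fingerpieces, 110 x 72 mm, 47 mm tall, behind the work; it has no knob and is not the straight key. Origin: centre of its base's underside.
- stapler: Bystander: stapler, 135 x 36 mm, about 50 mm tall, behind the work. Origin: centre of its underside.
- multimeter: Bystander: hand multimeter with a display and a dial, 75 x 150 x 40 mm, lying behind the work at the right. Origin: centre of its underside.
- screwdriver: Bystander: screwdriver, 180 mm long, handle 26 mm thick, lying between the task's things. Origin: under its middle.
- socket: Bystander: coaxial chassis socket, 26 mm square flange, 27 mm tall, standing between the task's things. Origin: centre of its underside.
Mind the look-alikes: they are no part of the job. What is shaped like the selector but purple is not meant. What is shaped like the tuner but yellow is not meant.

How it is judged (in metres and radians):
On the way, in this order (a step that is already met when the one before it is completed fails the run):
1. the selector's third button is pressed in (value of joint ant3 above 0.003 m), for 0.04 s.
2. with that button up again, the tuner's big round button is pressed in (value of joint tune above 0.003 m and value of joint ant3 below 0.0015 m), for 0.04 s.
3. with both buttons up again, the Morse key's knob is held down by the fingers (value of joint lever above 0.038 rad and value of joint each of ant3, tune below 0.0015 m and contact force between the fingers and key above 0.5 N), for 0.2 s.
At the end, for the whole second after the job is handed in: the Morse key is held down by the fingers (lever beyond 0.038 rad, with 0.5 to 25 N on it), both buttons are up again (within 1.5 mm), selector, tuner and key are within 15 mm of where they stood and the other things within 20 mm (all of step 3 and contact force between the fingers and key below 25 N and distance of each of selector, tuner, key from where it was at the start of the episode below 0.015 m and distance of each of mug, paddle, stapler, multimeter, screwdriver, socket from where it was at the start of the episode below 0.02 m); the arm keeps its last pose, push and grip.
It fails at once if another button of the selector or tuner is pressed (2 mm or more) (value of joint any of ant1, ant2, ant4, small1, small2 above 0.002 m).
It fails at once if selector, tuner or key is pressed harder than 25 N (contact force between any of the fingers, the arm and selector above 25 N or contact force between any of the fingers, the arm and tuner above 25 N or contact force between any of the fingers, the arm and key above 25 N).
It fails at once if selector, tuner or key is lifted, tipped or pushed more than 15 mm (distance of any of selector, tuner, key from where it was at the start of the episode above 0.015 m or angle between any of selector, tuner, key's own z axis and vertical above 0.15 rad).
It fails at once if another thing on the desk is moved more than 20 mm (distance of any of mug, paddle, stapler, multimeter, screwdriver, socket from where it was at the start of the episode above 0.02 m).
It also fails if it takes over 48 s, if anything falls off the work surface, if the arm or the gripper's body presses on something with over 40 N, if the wrist force passes 120 N, or if a joint passes its speed limit or range.

## Working session

There is one attempt and no reset: what is moved stays moved. The work goes in short steps, Python scripts to look and compute and a tool call to move; the robot and the scene stay as the last step left them, time stands still between calls to the robot, and variables do not carry over. Pictures are saved under pics/ and viewed, about 8 in all and at most 12, crops included, and the job is handed in when it is done.

Besides the shell and the picture viewer there is one more tool, called after ">>>" as name(argument=value, ...), one argument or row to a line, values as JSON. step_arm: Moves the arm, as the interface text tells. Shift numbers are shares of 250 mm and turn numbers shares of 1.5 rad, none past 1 either way. Its arguments: {"type":"object","properties":{"commands":{"type":"array"},"claw":{"type":"number"},"grip_force":{"type":"number"}},"required":["commands"]}

```bash
mkdir -p pics; ls
python3 - <<'E'
from bench import manip
import cv2,numpy as np
print(manip.sense(), manip.pinch_z)
for n in("scene","top"):
    p,d=manip.capture(n); np.savez(n+"0.npz",p=p,d=d); cv2.imwrite(f"pics/{n}0.png",cv2.resize(p[:,:,::-1],(800,600),interpolation=cv2.INTER_CUBIC))
    print(n,manip.camera_info(n))
E
```

```text
pics
{'clock': 0.0, 'q': array([ 1.28730664e+00,  9.18493196e-02,  1.23190092e+00, -3.29617780e-05,
        1.81977838e+00, -5.67082990e-02]), 'qvel': array([ 9.80406310e-04, -2.32541728e-05,  5.80921041e-05,  1.27792905e-03,
       -1.47552422e-03, -9.03485398e-04]), 'joint_torque': array([ 1.01438141e-03, -4.46451259e+01, -4.06447220e+01,  6.98247459e-02,
        2.94448191e-02, -1.27181615e-04]), 'position': array([134.83947732, 584.34645432, 221.50409407]), 'tool_rot': array([ 0.70246047,  0.07933392,  0.70266993, -0.08068693]), 'ft_force': array([0.08665271, 0.32324241, 0.44175596]), 'torque': array([ 0.02466537, -0.00891026,  0.00652675]), 'width': 0.9999949691198878} 18.700000000000003
scene {'intrinsics': array([[434.91269817,   0.        , 252.67620855],
       [  0.        , 434.91269817, 199.73566047],
       [  0.        ,   0.        ,   1.        ]]), 'extrinsics': array([[ 6.87345671e-01,  7.26316862e-01,  4.44349364e-03,
        -3.55598058e+02],
       [ 5.70533312e-01, -5.36114601e-01, -6.22151810e-01,
        -2.46705304e+02],
       [-4.49497128e-01,  4.30168515e-01, -7.82884015e-01,
         1.48658885e+03],
       [ 0.00000000e+00,  0.00000000e+00,  0.00000000e+00,
         1.00000000e+00]])}
top {'intrinsics': array([[492.3475694 ,   0.        , 253.03134371],
       [  0.        , 492.3475694 , 189.83388131],
       [  0.        ,   0.        ,   1.        ]]), 'extrinsics': array([[ 2.91618600e-02, -9.99491722e-01, -1.28795716e-02,
         2.13151930e+00],
       [-9.86775462e-01, -2.67306874e-02, -1.59873884e-01,
         5.33196575e+02],
       [ 1.59448344e-01,  1.73714650e-02, -9.87053422e-01,
         1.28502535e+03],
       [ 0.00000000e+00,  0.00000000e+00,  0.00000000e+00,
         1.00000000e+00]])}
```

View pics/top0.png

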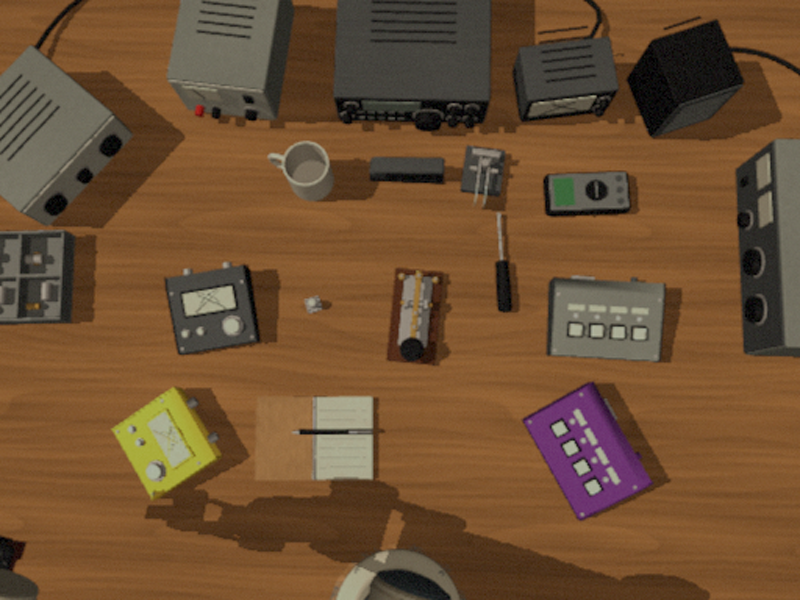

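View pics/scene0.png

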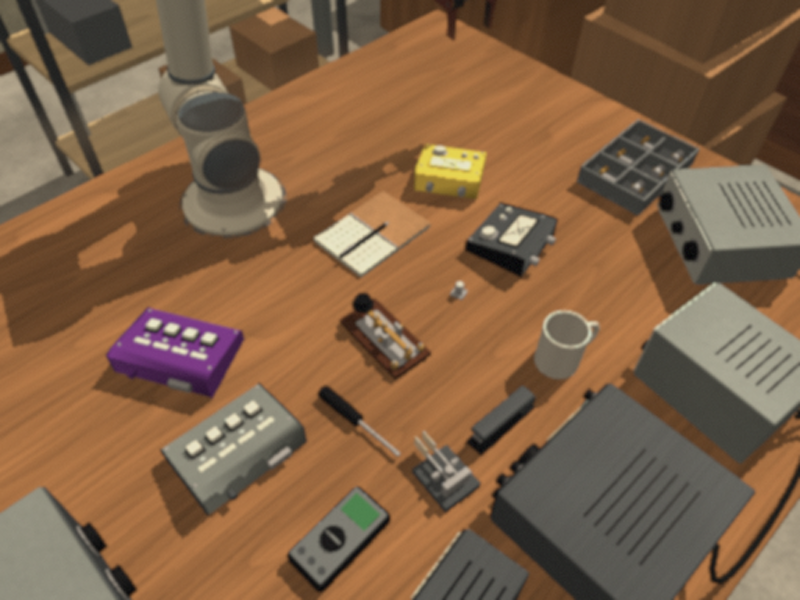

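Top view: selector buttons are at (575–638, 331), with the third at (617,331). The tuner's big button is at (233,325) and the key knob at (412,348). Purple and yellow look-alikes sit nearer the robot. The scene view agrees.

```bash
cat > h.py <<'E'
import numpy as np,cv2
from bench import manip
def ray(n,u,v,z):
    c=manip.camera_info(n);K=c["intrinsics"];E=c["extrinsics"];R=E[:3,:3];o=-R.T@E[:3,3]
    d=R.T@np.linalg.inv(K)@[u,v,1]; return o+d*(z-o[2])/d[2]
def blobs(n,img,box,lo,hi,amin,amax,bl=False):
    x0,y0,x1,y1=[int(round(a*.64)) for a in box]
    h=cv2.cvtColor(img[y0:y1,x0:x1],cv2.COLOR_RGB2HSV); m=cv2.inRange(h,lo,hi)
    k,_,s,c=cv2.connectedComponentsWithStats(m,connectivity=4)
    return [(c[i]+[x0,y0],s[i][2:].tolist()) for i in range(1,k) if amin<=s[i][4]<=amax]
E
python3 - <<'E'
from h import *
T=np.load("top0.npz");S=np.load("scene0.npz")
def go(t,n,img,box,lo,hi,z,amin=15,amax=700):
    for c,s in blobs(n,img,box,lo,hi,amin,amax):
        d=(T if n=="top" else S)["d"][int(c[1]),int(c[0])]
        print(t,n,(c).round(1),s,ray(n,*c,z)[:2].round(1),"depthz",end=" ")
        ci=manip.camera_info(n);p=np.linalg.inv(ci["intrinsics"])@[c[0],c[1],1]*d
        print((ci["extrinsics"][:3,:3].T@(p-ci["extrinsics"][:3,3])).round(1))
W=((0,0,150),(180,80,255))
go("sel","top",T["p"],(545,275,668,362),*W,50)
go("sel","scene",S["p"],(165,390,305,500),*W,50)
go("tun","top",T["p"],(165,262,260,355),(0,0,130),(180,80,255),47)
go("tun","scene",S["p"],(466,205,558,272),(0,0,130),(180,80,255),47)
B=((0,0,0),(180,255,32))
go("knob","top",T["p"],(390,325,440,368),*B,62)
go("knob","scene",S["p"],(345,285,385,318),*B,62)
for n,A,bx in(("tun",T,(160,255,265,360)),("key",T,(380,260,450,370))):
    x0,y0,x1,y1=[int(a*.64) for a in bx]
a=cv2.resize(T["p"][160:240,100:175,::-1],None,fx=5,fy=5,interpolation=2)
b=cv2.resize(T["p"][160:240,240:300,::-1],None,fx=5,fy=5,interpolation=2)
cv2.imwrite("pics/c.png",np.hstack([a,b]))
E
```

```text
sel top [368.6 196.2] [10, 4, 33] [ 523.  -291.9] depthz [ 522.2 -290.8   55. ]
sel top [381.7 197. ] [11, 4, 33] [ 521.8 -326.7] depthz [ 522.3 -327.5   47. ]
sel top [395.1 197.7] [10, 4, 35] [ 520.8 -362.3] depthz [ 521.  -362.7   48.8]
sel top [408.9 198.6] [11, 4, 39] [ 519.3 -398.9] depthz [ 519.1 -398.5   51.5]
sel top [368.  210.5] [7, 6, 42] [ 484.5 -289.9] depthz [ 484.1 -289.3   52.9]
sel top [381.6 211.1] [7, 7, 41] [ 483.8 -325.9] depthz [ 483.7 -325.6   51.1]
sel top [395.1 212.2] [7, 7, 46] [ 482.  -361.5] depthz [ 482.2 -361.9   48.4]
sel top [409.1 213.1] [7, 7, 48] [ 480.6 -398.4] depthz [ 481.6 -400.7   42.4]
sel scene [160.6 259.6] [11, 10, 68] [ 482.  -289.4] depthz [ 480.1 -288.7   46.8]
sel scene [148.5 267.9] [11, 9, 66] [ 480.9 -325.6] depthz [ 480.5 -325.4   49.3]
sel scene [150.1 283.3] [51, 37, 403] [ 519.  -347.5] depthz [ 518.8 -347.4   49.7]
sel scene [136.1 276.4] [11, 10, 68] [ 479.5 -361.8] depthz [ 480.4 -362.    51.6]
sel scene [123.2 285.3] [11, 10, 73] [ 478.4 -398.3] depthz [ 478.1 -398.2   49.4]
sel scene [178.4 291.4] [12, 10, 41] [ 583.8 -310.3] depthz [ 576.9 -307.3   35.8]
tun top [133.1 192. ] [34, 19, 449] [517.6 340. ] depthz [ 321.2   -5.9 1353.7]
tun top [147.5 207.7] [10, 12, 98] [476.2 298.4] depthz [475.4 296.9  53.5]
tun top [127.5 211.3] [4, 5, 15] [464.8 351.4] depthz [464.8 351.3  47.3]
tun scene [331.2 146.8] [23, 19, 248] [514.1 342.4] depthz [515.5 340.3  49.5]
tun scene [313.  147.7] [11, 9, 65] [477.4 297.7] depthz [479.2 295.3  49.9]
knob top [263.5 223.4] [15, 14, 159] [441.3 -13.2] depthz [441.4 -13.2  60.6]
knob scene [231.8 194.1] [11, 11, 82] [453.1 -20.5] depthz [450.9 -18.7  58.5]
```

View pics/c.png

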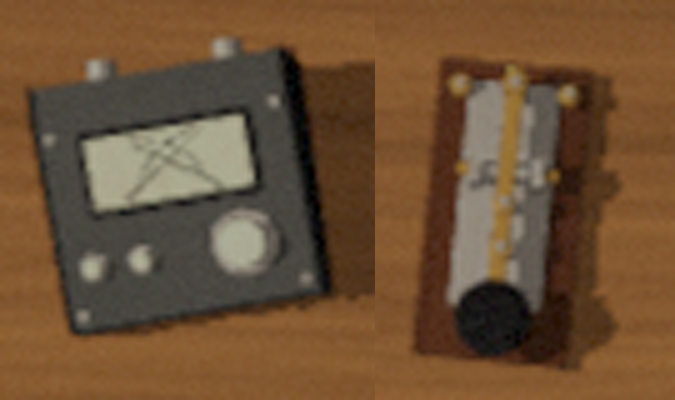

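Crop: the big tuner button is at crop (243,240) and the two small ones are at the left. The key knob is at (493,318), which matches the top-view mask. The scene mask only caught part of the knob, so I use the top view there.

Targets:
- ant3 at (481,-362)
- tune at (476.5,298)
- knob at (442,-14)

Spacing and heights fit the sizes given. I'll shut the fingers and travel high.

>>> step_arm(
  commands=[
    [[0,-0.067,0.132],[0,0,0]],
    [[0,-0.067,0.132],[0,0,0]],
    [[0,-0.067,0.132],[0,0,0]],
    [[0,-0.067,0.132],[0,0,0]],
    [[0,-0.067,0.132],[0,0,0]],
    [[0,-0.067,0.132],[0,0,0]],
    [[0,-0.067,0.132],[0,0,0]],
    [[0,-0.067,0.132],[0,0,0]],
  ],
  claw=-1,
  grip_force=10,
)

```text
clock: 0.9
position: [362.9, 393.5, 222.2]
tool_rot: [0.702, 0.08, 0.703, -0.08]
ft_force: [0.8, 0.2, -1.8]
width: 0.311
```

```bash
cat >> h.py <<'E'
from scipy.spatial.transform import Rotation as Ro
def to(*t):
    s=manip.sense();q=s["tool_rot"];R=Ro.from_quat([q[1],q[2],q[3],q[0]]).as_matrix()
    print(s["clock"],s["position"].round(2),s["ft_force"].round(2),s["width"]);print(R.round(3).tolist())
    for p in t: print(p,"share",(R.T@(np.array(p)-s["position"])/250).round(4))
E
python3 -c "
from h import *
to((476.5,298,222),(481,-362,150))"
```

```text
0.9 [362.89 393.47 222.17] [ 0.82  0.23 -1.77] 0.31068593198152966
[[-0.0, 0.225, 0.974], [-0.001, 0.974, -0.225], [-1.0, -0.001, -0.0]]
(476.5, 298, 222) share [ 0.0007 -0.27    0.5286]
(481, -362, 150) share [ 0.29   -2.8382  1.1397]
```

>>> step_arm(
  commands=[
    [[0,-0.067,0.132],[0,0,0]],
    [[0,-0.067,0.132],[0,0,0]],
    [[0,-0.067,0.132],[0,0,0]],
    [[0,-0.067,0.132],[0,0,0]],
    [[0,0,0],[-0.063,0,0]],
    [[0,0,0],[-0.064,0,0]],
    [[0,-0.15,0],[0,0,0]],
    [[0,-0.15,0],[0,0,0]],
  ],
)

```text
clock: 1.7
position: [472.5, 224.3, 221.5]
tool_rot: [0.706, 0.012, 0.708, -0.012]
ft_force: [0.0, -0.5, 0.1]
width: 0.005
```

>>> step_arm(
  commands=[
    [[0.02,-0.16,0],[0,0,0]],
    [[0.02,-0.16,0],[0,0,0]],
    [[0.02,-0.16,0],[0,0,0]],
    [[0.02,-0.16,0],[0,0,0]],
    [[0.02,-0.16,0],[0,0,0]],
    [[0.02,-0.16,0],[0,0,0]],
    [[0.02,-0.16,0],[0,0,0]],
    [[0.02,-0.16,0],[0,0,0]],
  ],
)

```text
clock: 2.5
position: [460.7, -96.5, 182.1]
tool_rot: [0.707, 0.013, 0.707, -0.013]
ft_force: [0.4, -0.6, 0.3]
width: 0.005
```

```bash
python3 -c "
from h import *
to((481,-362,120),(479.5,-362,80))"
```

```text
2.5 [460.72 -96.52 182.1 ] [ 0.39 -0.55  0.27] 0.004929395460879554
[[-0.0, 0.036, 0.999], [0.0, 0.999, -0.036], [-1.0, 0.0, -0.0]]
(481, -362, 120) share [ 0.2482 -1.0583  0.1196]
(479.5, -362, 80) share [ 0.4082 -1.0585  0.1137]
```

>>> step_arm(
  commands=[
    [[0.04,-0.151,0.017],[0,0,0]],
    [[0.04,-0.151,0.017],[0,0,0]],
    [[0.04,-0.151,0.017],[0,0,0]],
    [[0.04,-0.151,0.017],[0,0,0]],
    [[0.04,-0.151,0.017],[0,0,0]],
    [[0.04,-0.151,0.017],[0,0,0]],
    [[0.04,-0.151,0.017],[0,0,0]],
    [[0,0,0],[0,0,0]],
  ],
)

```text
clock: 3.3
position: [479.6, -363.2, 108.9]
tool_rot: [0.705, 0.015, 0.709, -0.014]
ft_force: [-0.3, 0.3, -0.9]
width: 0.006
```

Run:
```python
from h import *
to((480,-362,56))
out=[]
for n,(x0,y0,w,hh) in(("top",(340,150,100,90)),("scene",(100,215,100,90))):
    p,d=manip.capture(n); out.append(cv2.resize(p[y0:y0+hh,x0:x0+w,::-1],None,fx=4,fy=4,interpolation=2))
cv2.imwrite("pics/s1.png",np.hstack(out))
```

```text
3.3 [ 479.64 -363.21  108.93] [-0.27  0.27 -0.85] 0.005969719682751478
[[-0.004, 0.04, 0.999], [0.002, 0.999, -0.04], [-1.0, 0.002, -0.005]]
(480, -362, 56) share [0.2117 0.0045 0.0022]
```

View pics/s1.png

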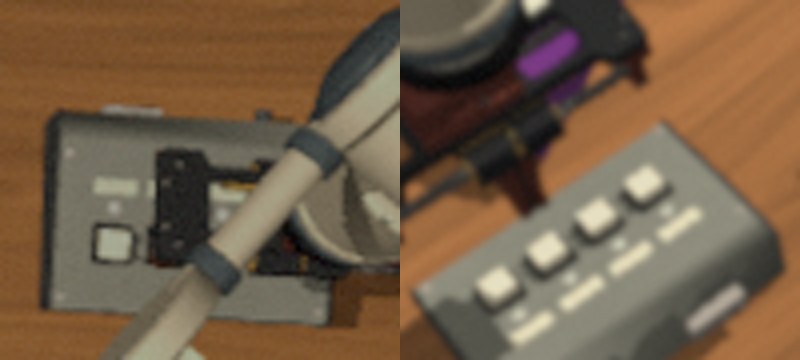

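The shut fingers stand over the third button, about 58 mm above it. I'll descend.

>>> step_arm(
  commands=[
    [[0.05,0.001,0.001],[0,0,0]],
    [[0.05,0.001,0.001],[0,0,0]],
    [[0.05,0.001,0],[0,0,0]],
    [[0.04,0.001,0],[0,0,0]],
    [[0.016,0,0],[0,0,0]],
    [[0,0,0],[0,0,0]],
    [[0,0,0],[0,0,0]],
  ],
)

```text
clock: 4.1
position: [482.1, -359.3, 61.5]
tool_rot: [0.707, 0.013, 0.707, -0.013]
ft_force: [0.5, -0.2, -0.3]
width: 0.004
```

>>> step_arm(
  commands=[
    [[0.006,0,0],[0,0,0]],
    [[0.006,0,0],[0,0,0]],
    [[0,0,0],[0,0,0]],
  ],
)

```text
clock: 4.4
position: [481.9, -359.3, 58.2]
tool_rot: [0.707, 0.013, 0.707, -0.013]
ft_force: [-0.0, -0.0, 0.4]
width: 0.006
```

>>> step_arm(
  commands=[
    [[0.006,-0.008,-0.006],[0,0,0]],
    [[0.006,0,0],[0,0,0]],
    [[0.006,0,0],[0,0,0]],
    [[0,0,0],[0,0,0]],
    [[0,0,0],[0,0,0]],
  ],
)

```text
clock: 4.9
position: [480.3, -361.1, 53.5]
tool_rot: [0.707, 0.013, 0.707, -0.013]
ft_force: [0.9, 0.1, -0.2]
width: 0.005
```

>>> step_arm(
  commands=[
    [[0.006,0,0],[0,0,0]],
    [[0,0,0],[0,0,0]],
  ],
)

```text
clock: 5.1
position: [480.5, -361.2, 52.3]
tool_rot: [0.707, 0.013, 0.707, -0.013]
ft_force: [0.4, -0.5, 1.3]
width: 0.004
```

>>> step_arm(
  commands=[
    [[0.006,0,0],[0,0,0]],
    [[0,0,0],[0,0,0]],
  ],
)

```text
clock: 5.3
position: [480.7, -361.2, 51.0]
tool_rot: [0.707, 0.013, 0.707, -0.013]
ft_force: [1.1, 0.5, 2.7]
width: 0.008
```

>>> step_arm(
  commands=[
    [[0.006,0,0],[0,0,0]],
    [[0,0,0],[0,0,0]],
  ],
)

```text
clock: 5.5
position: [480.9, -361.2, 49.6]
tool_rot: [0.707, 0.013, 0.706, -0.013]
ft_force: [2.1, 0.2, 4.6]
width: 0.002
```

>>> step_arm(
  commands=[
    [[0.006,0,0],[0,0,0]],
    [[0,0,0],[0,0,0]],
  ],
)

```text
clock: 5.7
position: [481.2, -361.3, 48.3]
tool_rot: [0.708, 0.012, 0.706, -0.013]
ft_force: [2.8, 0.2, 4.7]
width: 0.008
```

>>> step_arm(
  commands=[
    [[0.005,0,0],[0,0,0]],
    [[0,0,0],[0,0,0]],
  ],
)

```text
clock: 5.9
position: [481.3, -361.3, 47.3]
tool_rot: [0.708, 0.012, 0.706, -0.013]
ft_force: [2.0, 0.6, 6.5]
width: 0.01
```

Force reached 6.5 N at about 5 mm of travel, so the button is pressed. I'll lift and go to the tuner.

>>> step_arm(
  commands=[
    [[-0.03,0,0],[0,0,0]],
    [[-0.09,0,0],[0,0,0]],
    [[-0.12,0,0],[0,0,0]],
    [[-0.08,0.08,0],[0,0,0]],
    [[0,0.15,0],[0,0,0]],
    [[0,0.15,0],[0,0,0]],
    [[0,0.15,0],[0,0,0]],
    [[0,0.15,0],[0,0,0]],
  ],
)

```text
clock: 6.7
position: [485.4, -189.9, 125.5]
tool_rot: [0.706, 0.013, 0.708, -0.013]
ft_force: [0.4, -0.1, 0.3]
width: 0.006
```

>>> step_arm(
  commands=[
    [[0,0.15,0],[0,0,0]],
    [[0,0.15,0],[0,0,0]],
    [[0,0.15,0],[0,0,0]],
    [[0,0.15,0],[0,0,0]],
    [[0,0.15,0],[0,0,0]],
    [[0,0.15,0],[0,0,0]],
    [[0,0.15,0],[0,0,0]],
    [[0,0.15,0],[0,0,0]],
  ],
)

```text
clock: 7.5
position: [496.4, 109.6, 125.6]
tool_rot: [0.706, 0.013, 0.708, -0.013]
ft_force: [1.1, 0.2, 0.2]
width: 0.004
```

```bash
python3 -c "
from h import *
to((476,298,115),(476,298,57))"
```

```text
7.5 [496.42 109.6  125.6 ] [1.15 0.2  0.24] 0.004488540794980719
[[-0.002, 0.037, 0.999], [-0.001, 0.999, -0.037], [-1.0, -0.001, -0.002]]
(476, 298, 115) share [ 0.0417  0.7502 -0.1091]
(476, 298, 57) share [ 0.2737  0.7504 -0.1086]
```

>>> step_arm(
  commands=[
    [[0,0.13,-0.018],[0,0,0]],
    [[0,0.13,-0.018],[0,0,0]],
    [[0,0.13,-0.018],[0,0,0]],
    [[0,0.13,-0.018],[0,0,0]],
    [[0.01,0.12,-0.018],[0,0,0]],
    [[0.03,0.09,-0.018],[0,0,0]],
    [[0,0,0],[0,0,0]],
    [[0,0,0],[0,0,0]],
  ],
)

```text
clock: 8.3
position: [476.4, 291.3, 115.4]
tool_rot: [0.706, 0.012, 0.708, -0.013]
ft_force: [-0.9, 0.1, -0.3]
width: 0.004
```

Run:
```python
from h import *
to((476,298,57))
p,d=manip.capture("scene"); cv2.imwrite("pics/t1.png",cv2.resize(p[90:190,260:380,::-1],None,fx=5,fy=5,interpolation=2))
```

```text
8.3 [476.43 291.35 115.41] [-0.89  0.09 -0.26] 0.0038560632394361444
[[-0.002, 0.035, 0.999], [-0.002, 0.999, -0.035], [-1.0, -0.002, -0.002]]
(476, 298, 57) share [ 0.2336  0.027  -0.0022]
```

View pics/t1.png

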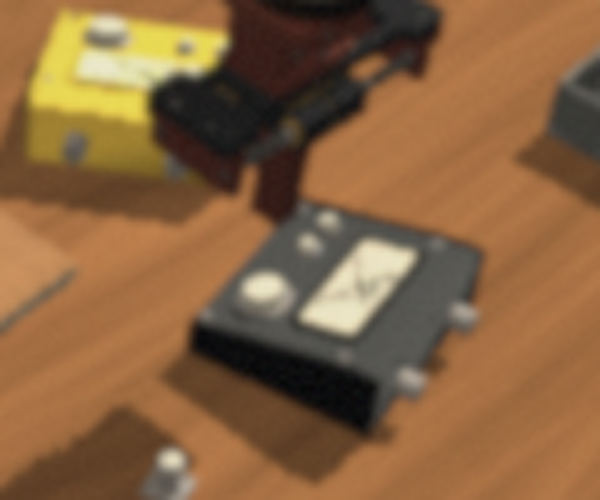

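The fingertip appears at crop (275,212), where its measured pose should project. The big button is at (265,290) and the small ones are well away. I'll descend.

>>> step_arm(
  commands=[
    [[0.05,0.009,-0.001],[0,0,0]],
    [[0.06,0.009,-0.001],[0,0,0]],
    [[0.06,0.009,0],[0,0,0]],
    [[0.04,0,0],[0,0,0]],
    [[0.015,0,0],[0,0,0]],
    [[0,0,0],[0,0,0]],
    [[0,0,0],[0,0,0]],
  ],
)

```text
clock: 9.05
position: [477.1, 298.8, 60.6]
tool_rot: [0.707, 0.013, 0.707, -0.013]
ft_force: [0.2, -0.3, 0.4]
width: 0.004
```

>>> step_arm(
  commands=[
    [[0.006,0,0],[0,0,0]],
    [[0,0,0],[0,0,0]],
  ],
)

```text
clock: 9.25
position: [477.1, 298.9, 59.1]
tool_rot: [0.707, 0.013, 0.707, -0.013]
ft_force: [0.4, -1.4, -0.2]
width: 0.007
```

Contact is expected near z = 49–50.

>>> step_arm(
  commands=[
    [[0.01,0,0],[0,0,0]],
    [[0.01,0,0],[0,0,0]],
    [[0.008,0,0],[0,0,0]],
    [[0,0,0],[0,0,0]],
  ],
)

```text
clock: 9.65
position: [476.5, 298.6, 51.1]
tool_rot: [0.707, 0.013, 0.707, -0.013]
ft_force: [-0.1, 0.0, 0.1]
width: 0.001
```

>>> step_arm(
  commands=[
    [[0.006,0,0],[0,0,0]],
    [[0.006,0,0],[0,0,0]],
    [[0,0,0],[0,0,0]],
  ],
)

```text
clock: 9.95
position: [477.0, 298.8, 48.9]
tool_rot: [0.707, 0.013, 0.707, -0.013]
ft_force: [0.4, -0.2, 2.5]
width: 0.004
```

>>> step_arm(
  commands=[
    [[0.006,0,0],[0,0,0]],
    [[0,0,0],[0,0,0]],
  ],
)

```text
clock: 10.15
position: [477.2, 298.9, 47.6]
tool_rot: [0.707, 0.013, 0.707, -0.013]
ft_force: [0.9, -0.8, 2.8]
width: 0.004
```

>>> step_arm(
  commands=[
    [[0.006,0,0],[0,0,0]],
    [[0.006,0,0],[0,0,0]],
    [[0,0,0],[0,0,0]],
  ],
)

```text
clock: 10.45
position: [477.7, 299.0, 45.0]
tool_rot: [0.708, 0.013, 0.706, -0.013]
ft_force: [1.9, -0.5, 6.2]
width: 0.012
```

>>> step_arm(
  commands=[
    [[0.005,0,0],[0,0,0]],
    [[0,0,0],[0,0,0]],
  ],
)

```text
clock: 10.65
position: [477.9, 299.0, 44.1]
tool_rot: [0.708, 0.013, 0.706, -0.012]
ft_force: [2.1, -1.0, 7.4]
width: 0.007
```

The button took 7.4 N, so it is pressed. On to the key.

>>> step_arm(
  commands=[
    [[-0.03,0,0],[0,0,0]],
    [[-0.09,0,0],[0,0,0]],
    [[-0.12,0,0],[0,0,0]],
    [[-0.08,-0.08,-0.02],[0,0,0]],
    [[0,-0.15,-0.02],[0,0,0]],
    [[0,-0.15,-0.02],[0,0,0]],
    [[0,-0.15,-0.02],[0,0,0]],
    [[0,-0.15,-0.02],[0,0,0]],
  ],
)

```text
clock: 11.45
position: [444.5, 128.5, 122.1]
tool_rot: [0.706, 0.013, 0.708, -0.013]
ft_force: [0.1, -0.0, 0.4]
width: 0.009
```

>>> step_arm(
  commands=[
    [[0,-0.15,0],[0,0,0]],
    [[0,-0.15,0],[0,0,0]],
    [[0,-0.13,0],[0,0,0]],
    [[0,-0.1,0],[0,0,0]],
    [[0,-0.05,0],[0,0,0]],
    [[0,0,0],[0,0,0]],
  ],
)

```text
clock: 12.05
position: [440.0, -16.0, 122.4]
tool_rot: [0.707, 0.014, 0.707, -0.014]
ft_force: [-0.1, 0.4, -0.6]
width: 0.005
```

Run:
```python
from h import *
to((442,-14,110),(442,-14,75))
p,d=manip.capture("scene"); cv2.imwrite("pics/k1.png",cv2.resize(p[140:250,180:300,::-1],None,fx=5,fy=5,interpolation=2))
```

```text
12.05 [440.02 -16.   122.37] [-0.13  0.45 -0.6 ] 0.005357707609207342
[[-0.001, 0.039, 0.999], [0.0, 0.999, -0.039], [-1.0, 0.0, -0.001]]
(442, -14, 110) share [0.0495 0.0083 0.0076]
(442, -14, 75) share [0.1895 0.0083 0.0078]
```

View pics/k1.png

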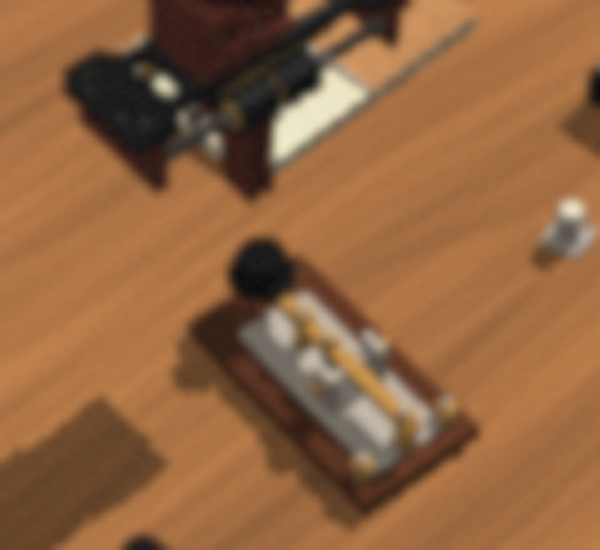

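The knob is at crop (262,262), within about 5 mm of the projected target, so I nudge the aim to (444,-13.5). The fingertip is above it.

>>> step_arm(
  commands=[
    [[0.05,0.004,0.007],[0,0,0]],
    [[0.06,0.004,0.006],[0,0,0]],
    [[0.06,0.002,0.004],[0,0,0]],
    [[0.03,0,0],[0,0,0]],
    [[0.012,0,0],[0,0,0]],
    [[0,0,0],[0,0,0]],
    [[0,0,0],[0,0,0]],
  ],
)

```text
clock: 12.8
position: [445.0, -12.9, 70.4]
tool_rot: [0.707, 0.013, 0.707, -0.013]
ft_force: [0.2, -0.2, 0.4]
width: 0.004
```

>>> step_arm(
  commands=[
    [[0.006,0,0],[0,0,0]],
    [[0,0,0],[0,0,0]],
  ],
)

```text
clock: 13.0
position: [444.9, -12.9, 68.7]
tool_rot: [0.707, 0.013, 0.707, -0.013]
ft_force: [0.6, 0.2, -0.3]
width: 0.004
```

>>> step_arm(
  commands=[
    [[0.01,0,0],[0,0,0]],
    [[0.008,0,0],[0,0,0]],
    [[0.006,0,0],[0,0,0]],
    [[0,0,0],[0,0,0]],
  ],
)

```text
clock: 13.4
position: [444.6, -12.9, 62.2]
tool_rot: [0.707, 0.013, 0.707, -0.013]
ft_force: [-0.7, -0.4, 0.7]
width: 0.004
```

>>> step_arm(
  commands=[
    [[0.006,0,0],[0,0,0]],
    [[0,0,0],[0,0,0]],
  ],
)

```text
clock: 13.6
position: [444.6, -12.8, 61.0]
tool_rot: [0.707, 0.013, 0.707, -0.013]
ft_force: [-1.8, 0.2, 3.0]
width: 0.006
```

>>> step_arm(
  commands=[
    [[0.004,0,0],[0,0,0]],
    [[0,0,0],[0,0,0]],
  ],
)

```text
clock: 13.8
position: [444.5, -12.8, 60.0]
tool_rot: [0.707, 0.013, 0.707, -0.013]
ft_force: [-3.3, 0.7, 4.4]
width: 0.01
```

>>> step_arm(
  commands=[
    [[0.004,0,0],[0,0,0]],
    [[0,0,0],[0,0,0]],
  ],
)

```text
clock: 14.0
position: [444.4, -12.8, 59.0]
tool_rot: [0.707, 0.013, 0.707, -0.013]
ft_force: [-4.8, 0.5, 6.1]
width: 0.006
```

>>> step_arm(
  commands=[
    [[0.004,0,0],[0,0,0]],
    [[0,0,0],[0,0,0]],
  ],
)

```text
clock: 14.2
position: [444.4, -12.8, 58.5]
tool_rot: [0.707, 0.013, 0.707, -0.013]
ft_force: [-6.2, -0.3, 8.9]
width: 0.007
```

The force rises steeply at 58.5 mm, so the stop is reached. I'll ease the sideways load by about 0.8 mm, press slightly more, and check.

>>> step_arm(
  commands=[
    [[0.002,0,-0.003],[0,0,0]],
    [[0,0,0],[0,0,0]],
    [[0,0,0],[0,0,0]],
    [[0,0,0],[0,0,0]],
  ],
)

```text
clock: 14.6
position: [444.3, -12.8, 58.5]
tool_rot: [0.707, 0.013, 0.707, -0.013]
ft_force: [-4.3, -1.6, 7.6]
width: 0.01
```

Run:
```python
from h import *
to()
for n in("scene","top"):
    p,d=manip.capture(n); cv2.imwrite(f"pics/{n}1.png",cv2.resize(p[:,:,::-1],(800,600),interpolation=2))
to()
```

```text
14.6 [444.29 -12.84  58.47] [-4.26 -1.56  7.6 ] 0.009533996113123609
[[0.001, 0.036, 0.999], [-0.0, 0.999, -0.036], [-1.0, -0.0, 0.001]]
14.7 [444.28 -12.83  58.46] [-3.84  0.16  9.21] 0.0035833460024126194
[[0.001, 0.036, 0.999], [-0.0, 0.999, -0.036], [-1.0, -0.0, 0.001]]
```

View pics/scene1.png

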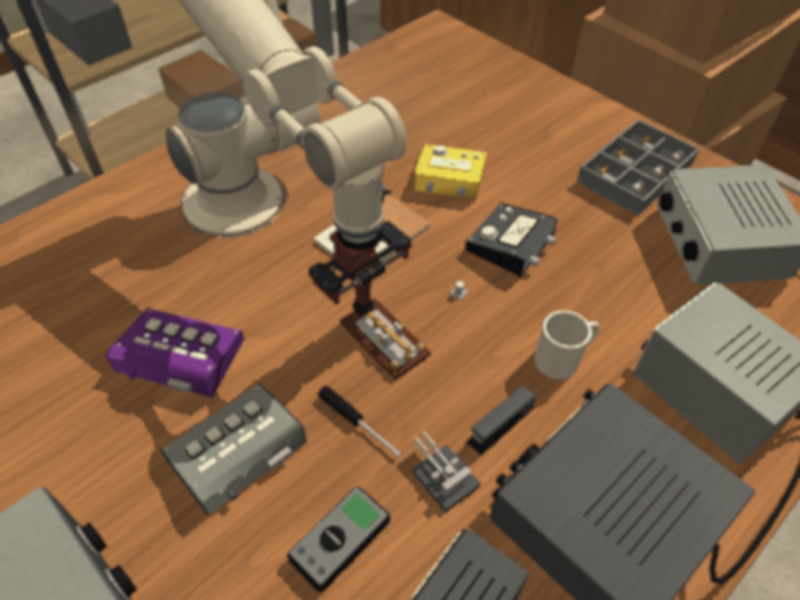

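The fingers sit on the knob and nothing has visibly moved. One small extra press will confirm the stop.

>>> step_arm(
  commands=[
    [[0.004,0,-0.001],[0,0,0]],
    [[0,0,0],[0,0,0]],
    [[0,0,0],[0,0,0]],
    [[0,0,0],[0,0,0]],
    [[0,0,0],[0,0,0]],
  ],
)

```text
clock: 15.2
position: [444.3, -12.8, 58.3]
tool_rot: [0.708, 0.013, 0.706, -0.013]
ft_force: [-5.5, -0.1, 12.0]
width: 0.009
```

A 1 mm command moved the tip only 0.15 mm and raised the force to 12 N, so the key is firmly on its stop. I'll hand in.

```bash
python3 -c "
from h import *
print(manip.close_job()); to()"
```

```text
the job is handed in; nothing more can be done
None
the job is handed in; nothing more can be done
```

I tapped the selector's third button, then the tuner's big round button, and handed the job in at 15.2 s with the Morse key held down on its stop. No verdict is reported, so these are my own readings.

- **Selector, third button:** the force reached about 6.5 N at about 5 mm of travel, then I lifted clear.
- **Tuner, big round button:** the force reached about 7.4 N at about 5 mm of travel, then I lifted clear.
- **Morse key:** the knob sank about 4 mm, from 62.2 to 58.3 mm. The last 1 mm of command moved the tip only 0.15 mm, so the key is on its stop. The hold force is about 12 N down, with about 5 N of sideways load remaining, both well under 25 N.
- **Equipment and bystanders:** the last scene picture showed nothing visibly moved, but I did not re-measure the positions.
- **Disagreement:** the two views put the knob about 12 mm apart, because the scene mask caught only part of it. I used the top view with a small correction from a closer look, and the contact height matched the 62 mm given.

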